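# Lift a hot circuit board off the preheater with a spatula

## Task

The circuit board on the preheater is hot: slide the steel spatula under it, lift it off and set it gently, level and centred, across the two rails of the cooling stand. Then draw the spatula out and lay it flat on the bench, away from the stand and the preheater. Do not touch the board with the gripper, do not drop it, and leave the other things on the bench where they are.

Things in the scene. Friction and masses are not known exactly. Their poses are not given: they have to be found in the camera images.
- board: Hot green circuit board, rigid plate 80 (its x) by 120 (its y) by 2.4 mm, 70 to 130 g, with components up to 10 mm tall on top only. Origin: centre of its flat underside; z up. It starts lying loose across the two ledges of the preheater, its x roughly along the preheater's x.
- spatula: Spatula, 150 g. Steel blade 100 (x) by 60 (y) by 2.5 mm, flat on the bench. Origin: centre of the blade's underside; +x to its free front edge. At x = -48 a 24 mm wide strap rises, leaning back, to a level wooden handle from x = -65 to -165, 18 mm wide, 24 mm tall, its centre line 50 mm above the underside. Balances 30 mm behind the origin: it stands on its blade. Grip firmly.
- spatula_grip (a point): Point on the spatula's handle centre line near its front end where it is well gripped from above: 98 mm behind the blade's centre, 50 mm above the blade's underside.
- preheater: Fixed grey housing 150 (x) by 200 (y) mm, top 40 mm above the bench. On top two steel ledges along x, 130 long, 10 wide, 12 high, centred at y = -47 and 47: the board lies across them, underside 52 mm above the bench; below it a slot 84 wide, 12 high, open towards -x (robot's side) and +x. Origin: centre of its underside on the bench.
- stand: Fixed cooling stand: dark base plate 110 (x) by 140 (y) by 6 mm, on it two thin upright aluminium walls (the rails) along x, 110 long, 8 thick, centred at y = -46 and 46, tops 60 mm above the bench; 84 mm free between them, open above and at both x ends. -x is the robot's side. Origin: centre of its underside on the bench.
- stand_seat (a point): Point midway between the two rails, level with their tops (60 mm above the stand's origin): where the centre of the board's underside belongs.
- mug: White ceramic mug, bystander, 80 mm wide, 90 mm tall; origin under its centre.
- multimeter: Yellow and black multimeter lying flat, bystander, 150 by 75 by 32 mm; origin under its centre.
- flux_bottle: Small bottle, bystander, 36 mm wide, 85 mm tall; origin under its centre.
- screwdriver: Screwdriver lying on the bench, bystander; origin near its middle.
- pliers: Pliers with red handles lying on the bench, bystander, about 190 mm long, 14 mm high; origin at the pivot.
- spare_board: Smaller cold circuit board lying on the bench, bystander, 60 by 90 mm; origin under its centre.
Things that resemble listed ones, but are neither listed nor needed, are in the scene too. Leave any purple look-alike of the spatula alone.

How it is judged (in metres and radians):
On the way, in this order (a step that is already met when the one before it is completed fails the run):
1. the board is lifted clear of the preheater on the spatula's blade (contact force between board and spatula above 0.2 N and z of board in the frame of preheater above 0.065 m and contact force between board and preheater below 0.01 N), for 0.2 s.
2. the board lies across both rails of the stand, free of the spatula (horizontal distance between board and stand_seat below 0.025 m and y of board in the frame of stand between -0.014 and 0.014 m and z of board in the frame of stand between 0.056 and 0.064 m and angle between board's own z axis and vertical below 0.06 rad and angle between the x axis of board and the x axis of stand, either way round below 0.2 rad and contact force between board and stand above 0.2 N and contact force between board and spatula below 0.02 N), for 0.2 s.
At the end, for the whole second after the job is handed in: The board lies still and level (within 0.06 rad) on both rails of the stand, its centre within 25 mm of the middle, at most 14 mm sideways, turned less than 0.2 rad from the stand; the spatula lies still on its blade, flat on the bench, touching neither board, stand nor preheater (all of step 2 and linear speed of each of board, spatula below 0.02 m/s and height (world z) of spatula between -0.004 and 0.006 m and angle between spatula's own z axis and vertical below 0.08 rad and contact force between spatula and stand below 0.02 N and contact force between spatula and preheater below 0.02 N).
It fails at once if the gripper or arm touches the hot board (contact force between any of the fingers, the arm and board above 0.3 N).
It fails at once if the board is dropped (falls more than about 20 mm) or thrown (contact force between board and spatula below 0.005 N and linear speed of board above 0.6 m/s).
It fails at once if the board ends up on the bench (height (world z) of board below 0.03 m).
It fails at once if another thing on the bench is moved by more than 30 mm (distance of any of mug, multimeter, flux_bottle, screwdriver, pliers, spare_board from where it was at the start of the episode above 0.03 m).
It also fails if it takes over 61 s, if anything falls off the work surface, if the arm or the gripper's body presses on something with over 40 N, if the wrist force passes 120 N, or if a joint passes its speed limit or range.

## Robot

A 6-joint arm with a two-finger parallel gripper is mounted at the origin on the work surface. World frame = base frame: x ahead of the robot, y to its left, z up, the work surface at z = 0. Lengths are in m, angles in degrees, forces in N, time in s.
With the tool pointing down it reaches from about 0.4 to 0.825 m from the base axis. Payload 7 kg.
Tool frame: the origin (TCP) lies midway between the tips of the shut fingers; the grasp point (between the pads) lies 19 mm behind it; z points along the fingers, y is the direction in which the jaws open and shut (so a half turn about z gives the same grasp; the last joint's range is limited). The gripper opens to 88 mm and grips with 3 to 60 N. Pads are 19 mm wide; open, the fingers measure 130 mm over their backs; the gripper's body (78 mm by 193 mm) begins 47 mm behind the grasp point.
Start: joints at [80.277, 20.546, 0.682, 0, -70.136, -16.507], TCP at [0.298, 0.605, 0.227] pointing down, gripper open.
Joint ranges: [-176.03, 176.03], [-82.01, 121.73], [-58.28, 71.71], [-173.87, 95.51], [-174.79, -0.11], [-173.66, 173.66]. Speed limits (degrees/s): [136.94, 136.94, 172.46, 180, 180, 180].

## Interface

Orientations are given as [roll, pitch, yaw] about the fixed x, y, z axes, in that order (R = Rz(yaw) Ry(pitch) Rx(roll)).
In Python, from plant import ctrl gives the robot as it stands.
- The arm moves only by the shell command python3 -m jog 'ROWS' [OPENING]. ROWS is JSON, a list of rows, each an object with "translation": the shift along the tool's x, y, z in units of 0.25 m (1.0 is 0.25 m), a list of three; "spin": the turn about the tool's z in units of 30 degrees (1.0 is 30 degrees). A call has 1 to 12 rows; each row is the pose to reach, as a shift and turn from the pose measured when the call began, along the tool's axes at that moment; what a row does not reach only later rows make up. A row lasts 1/12 s, in which the tool goes at most 41.7 mm and 7.16 degrees, less where a joint would pass 70% of its speed; a pose out of reach is approached as far as the arm can. A call with a number of a shift or a turn outside -1 to 1 is refused whole. A call with a gripper value outside its range is refused whole. OPENING is the finger opening in mm, from 0 to 87.6, set as the call begins (- or left out, the last holds). The fingers move at their own pace and stop on an object; the grip force is fixed at half the most. Time passes only in rows, so rows that repeat a pose let the fingers close. It gives the time, the measured TCP pose, the force and the opening at its end, in the units of the state.
- ctrl.get_obs(): the state, without advancing time (a new reading comes with each control period).
- ctrl.snapshot(name): name is "scene" or "top"; returns a dict with "color" (400x640x3 uint8, red, green, blue), "range_z" (400x640 float32, m along the optical axis (not along the pixel's ray), 0 where there is no reading), "K" (3x3 intrinsics, pixels), "R" (3x3) and "t" (3): a world point X has camera coordinates R X + t. Camera axes: x right, y down, z forward; pixel columns grow to the right and rows downward; lengths in m; the calibration is good to about 2 mm. A picture is of the moment at which its call begins.
- ctrl.close_job(): hands the job in, once; it reports no verdict.
The state is a dict: "clock": time; "joint_pos": joint angles; "qvel": joint speeds; "tau": joint torques, N m; "tool_pos": TCP position; "orientation": TCP orientation; "force": force on the tool from outside, world axes, zero at the start; "moment": the same for the moment, N m; "opening": finger opening in m.
Only numpy, scipy, OpenCV 4.12 (cv2) and the standard library are available. Lean on these libraries where they do the work, as an engineer would, in place of code of your own. Each camera call takes 0.05 s, during which the arm holds its last target. There are 200 camera calls.

## Working session

There is one attempt and no reset: what is moved stays moved. The work goes in short steps, Python scripts to look and compute and a shell command to move; the robot and the scene stay as the last step left them, time stands still between calls to the robot, and variables do not carry over. Pictures are saved under pics/ and viewed, on a budget of 10 in all, crops included, one or two more only if the job needs it, and the job is handed in when it is done.

```bash
ls; mkdir -p pics; python3 - <<'E'
from plant import ctrl
import cv2,numpy as np
print(ctrl.get_obs())
for n in("scene","top"):
    s=ctrl.snapshot(n); np.savez(f"pics/{n}0.npz",**s)
    cv2.imwrite(f"pics/{n}0.png",s["color"][:,:,::-1]); print(n,s["K"],s["R"],s["t"],(s["range_z"]>0).mean())
E
```

```text
pics
{'clock': 0.0, 'joint_pos': array([ 8.02762670e+01,  2.05911603e+01,  6.34290069e-01, -1.97154701e-02,
       -7.01340718e+01, -1.65080582e+01]), 'qvel': array([ 0.06901442,  0.02673024,  0.0417809 , -0.05820813,  0.15032982,
       -0.00318238]), 'tau': array([ 3.32790805e-04, -5.82724142e+01,  2.93051970e+01,  6.99717790e+00,
        6.76054580e-03, -1.58779017e-04]), 'tool_pos': array([0.29815329, 0.60505429, 0.22563097]), 'orientation': array([ 1.79907540e+02, -8.07381011e-03, -2.62384991e+01]), 'force': array([-0.58119104, -0.60359133,  0.80939912]), 'moment': array([-0.01894508,  0.0251191 ,  0.0122041 ]), 'opening': 0.08770613942716532}
scene [[445.85985458   0.         323.93668416]
 [  0.         445.85985458 198.30574088]
 [  0.           0.           1.        ]] [[-0.6690668   0.74312065 -0.01101454]
 [ 0.47886852  0.41971953 -0.77105153]
 [-0.56836129 -0.5211595  -0.63667749]] [ 0.3266144  -0.19206657  1.70676713] 0.99593359375
top [[424.92363256   0.         308.49775059]
 [  0.         424.92363256 198.96842395]
 [  0.           0.           1.        ]] [[-0.02526692 -0.99949835 -0.01909551]
 [-0.99640318  0.026725   -0.08041443]
 [ 0.08088441  0.01699501 -0.99657859]] [0.05562242 0.5167008  1.59115956] 0.99612890625
```

View pics/top0.png

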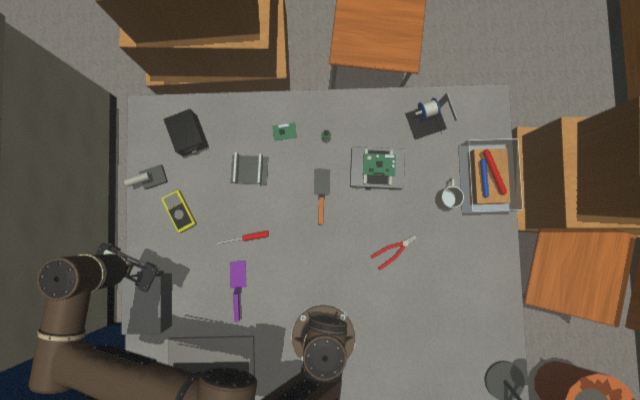

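View pics/scene0.png

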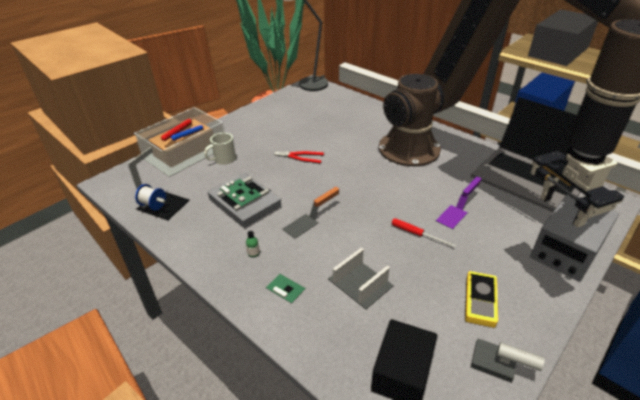

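Top view: spatula blade about (321,181) with orange handle (321,209), board (379,165) on the preheater, stand (249,168), purple decoy (238,290). Next I measure these from masks and depth.

```bash
cat > h.py <<'E'
import numpy as np,cv2
def world(s):
    K,R,t=s["K"],s["R"],s["t"]; v,u=np.mgrid[0:400,0:640]; z=s["range_z"]
    c=np.stack([(u-K[0,2])/K[0,0]*z,(v-K[1,2])/K[1,1]*z,z],-1)
    return (c-t)@R
def ray(s,uv,h):
    K,R,t=s["K"],s["R"],s["t"]; uv=np.atleast_2d(uv).astype(float)
    d=np.c_[(uv-[K[0,2],K[1,2]])/[K[0,0],K[1,1]],np.ones(len(uv))]@R; o=-R.T@t
    return o+d*((h-o[2])/d[:,2])[:,None]
def rect(s,m,h,name):
    n,l,st,_=cv2.connectedComponentsWithStats(m.astype(np.uint8)); k=1+np.argmax(st[1:,4])
    v,u=np.nonzero(l==k); P=ray(s,np.c_[u,v],h)[:,:2]
    r=cv2.minAreaRect((P*1000).astype(np.float32)); w,hh=r[1];a=r[2]
    m0=P.mean(0)*1000; c=np.cov(P.T); e=np.linalg.eigh(c)[1][:,1]
    print(name,"n",len(u),"rect c",np.round(r[0],1),"size",np.round(r[1],1),"ang",round(a,1),"mean",np.round(m0,1),"main axis",round(np.degrees(np.arctan2(e[1],e[0]))%180,1))
    return r
def win(x0,x1,y0,y1):
    m=np.zeros((400,640),bool); m[y0:y1,x0:x1]=1; return m
E
cat > m.py <<'E'
from h import *
s=dict(np.load("pics/top0.npz")); W=world(s); c=s["color"]; hsv=cv2.cvtColor(c,cv2.COLOR_RGB2HSV)
H,S,V=[hsv[...,i].astype(int) for i in range(3)]
z=W[...,2]
bench=win(280,310,160,200); print("bench z",np.median(z[bench]),np.std(z[bench]),"V",np.median(V[bench]))
rect(s,win(310,335,190,230)&(S>110)&(H<20),.062,"handle")
rect(s,win(308,335,160,197)&(V<np.median(V[bench])-20),.0025,"blade")
rect(s,win(355,402,145,185)&(H>40)&(H<90)&(S>70),.0544,"board")
w=win(345,410,140,195); rect(s,w&(z>.03),.04,"preheater")
w=win(225,275,145,192)
rect(s,w&(z>.045)&(np.arange(640)<249),.06,"railL"); rect(s,w&(z>.045)&(np.arange(640)>249),.06,"railR")
rect(s,w&(V<np.median(V[bench])-20),.006,"base")
for n,(u,v) in dict(handle=(321,208),blade=(321,180),strap=(321,193),flux=(326,133)).items(): print(n,W[v,u])
crop=np.hstack([c[140:235,225:415]]); cv2.imwrite("pics/crop.png",cv2.resize(crop,None,fx=4,fy=4,interpolation=cv2.INTER_CUBIC)[...,::-1])
E
python3 m.py
```

```text
bench z -0.0003951925269005906 0.12409841061858429 V 139.0
handle n 113 rect c [472.7  -3.6] size [14.8 96. ] ang 88.4 mean [474.1  -2.4] main axis 177.1
blade n 429 rect c [583.8  -9.2] size [ 57.9 108.5] ang 88.4 mean [584.   -9.4] main axis 178.3
board n 431 rect c [ 637.6 -222.7] size [115.2  79. ] ang 87.6 mean [ 635.8 -220.4] main axis 79.2
preheater n 2116 rect c [ 627.8 -219.2] size [200.2 157.7] ang 85.7 mean [ 630.9 -219.5] main axis 85.9
railL n 84 rect c [644.2 313.8] size [ 11.  109.6] ang 85.6 mean [643.3 314.1] main axis 175.7
railR n 79 rect c [637.8 222.6] size [ 10.1 109.7] ang 85.5 mean [639.7 222.3] main axis 175.8
base n 687 rect c [643.3 289.3] size [103.2 119.1] ang 84.4 mean [640.  285.5] main axis 173.4
handle [ 0.48048306 -0.00392507  0.05397377]
blade [ 0.59169212 -0.00754383  0.00075814]
strap [ 0.54087417 -0.00608471  0.00605541]
flux [ 0.75455141 -0.02957589  0.08715913]
```

View pics/crop.png

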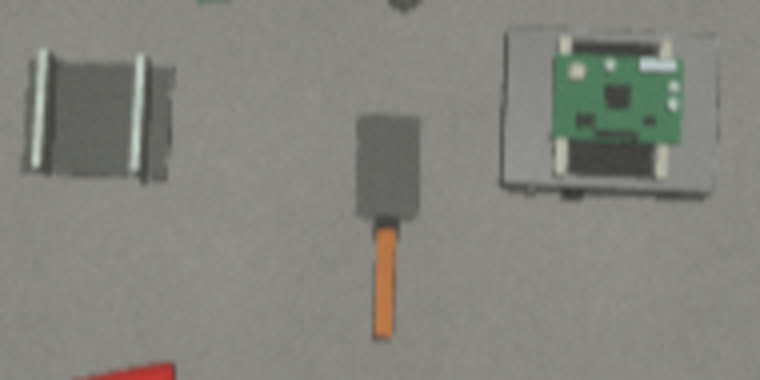

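Spatula: blade centre about (588,-9), yaw about -2.6°. Preheater about (631,-219), yaw -4.2°. Board about (637,-221). Stand about (641,268), yaw about -4°. I'll grip the handle about 90 mm behind the blade centre, at (498,-4.5).

```bash
cat > to.py <<'E'
import sys,numpy as np
from plant import ctrl
from scipy.spatial.transform import Rotation as Ro
x,y,z,yaw=map(float,sys.argv[1:5])
o=ctrl.get_obs(); R=Ro.from_euler("xyz",o["orientation"],degrees=True).as_matrix()
d=R.T@(np.array([x,y,z])/1000-o["tool_pos"])
print("units",np.round(d/.25,3),"spin",round((o["orientation"][2]-yaw)/30,3),"mm",np.round(d*1000,1), "pos",np.round(o["tool_pos"]*1000,1),np.round(o["orientation"],2),"F",np.round(o["force"],1),"t",round(o["clock"],2))
E
python3 -m jog '[{"translation":[0.897,0.916,0],"spin":-0.788},{"translation":[0.897,0.916,0],"spin":-0.788},{"translation":[0.897,0.916,0],"spin":-0.788},{"translation":[0.897,0.916,0],"spin":-0.788},{"translation":[0.897,0.916,0],"spin":-0.788},{"translation":[0.897,0.916,0],"spin":-0.788},{"translation":[0.897,0.916,0],"spin":-0.788},{"translation":[0.897,0.916,0],"spin":-0.788},{"translation":[0.897,0.916,0],"spin":-0.788},{"translation":[0.897,0.916,0],"spin":-0.788}]' 60
python3 to.py 498 -4.5 130 -2.6
```

```text
clock: 0.93
tool_pos: [0.3984, 0.2991, 0.2263]
orientation: [179.9, 0.0, -2.7]
force: [-0.2, 0.8, 0.1]
opening: 0.0601
units [0.456 1.194 0.386] spin -0.005 mm [114.  298.4  96.5] pos [398.4 299.1 226.3] [ 1.7995e+02  2.0000e-02 -2.7400e+00] F [-0.2  0.8  0.1] t 0.93
```

```bash

python3 -m jog '[{"translation":[0.456,0.99,0.2],"spin":0},{"translation":[0.456,0.99,0.2],"spin":0},{"translation":[0.456,0.99,0.2],"spin":0},{"translation":[0.456,0.99,0.2],"spin":0},{"translation":[0.456,0.99,0.2],"spin":0},{"translation":[0.456,0.99,0.2],"spin":0},{"translation":[0.456,0.99,0.2],"spin":0},{"translation":[0.456,0.99,0.2],"spin":0},{"translation":[0.456,0.99,0.2],"spin":0},{"translation":[0.456,0.99,0.2],"spin":0}]' 
python3 -m jog '[{"translation":[0,0.204,0.18]},{"translation":[0,0.204,0.18]},{"translation":[0,0.204,0.18]},{"translation":[0,0.204,0.18]}]'
python3 to.py 498 -4.5 31 -2.6
python3 - <<'E'
from plant import ctrl
from h import *
s=ctrl.snapshot("scene"); np.savez("pics/s1.npz",**s)
cv2.imwrite("pics/s1.png",cv2.resize(s["color"][130:300,190:420],None,fx=3,fy=3)[...,::-1])
E
```

```text
clock: 1.77
tool_pos: [0.5006, 0.0471, 0.1763]
orientation: [179.9, 0.0, -2.7]
force: [-1.2, 0.7, 0.3]
opening: 0.0599
units [-0.     0.206  0.581] spin -0.005 mm [ -0.   51.5 145.3] pos [500.6  47.1 176.3] [ 1.7994e+02  4.0000e-02 -2.7400e+00] F [-1.2  0.7  0.3] t 1.77schema error: expected keys translation, spin
```

View pics/s1.png

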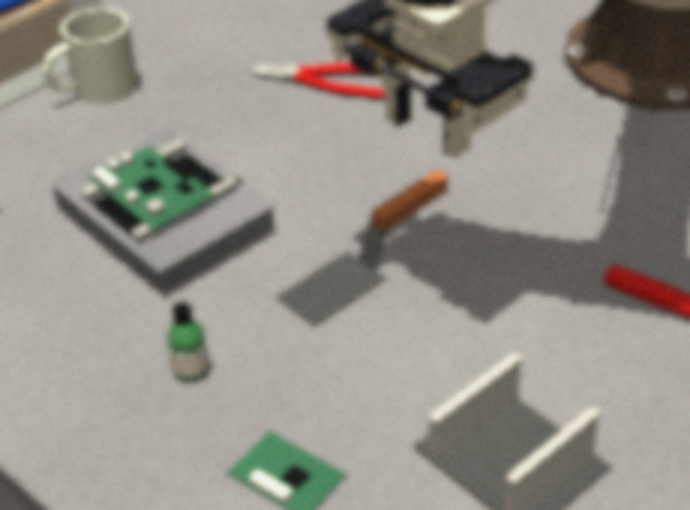

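The scene view shows the gripper still beside the spatula; the handle is at crop (410,200) and the blade at (330,288). Before descending I cross-check the positions with this second view.

```bash

python3 -m jog '[{"translation":[0,0.1,0.1],"spin":0},{"translation":[0,0.206,0.3],"spin":0},{"translation":[0,0.206,0.3],"spin":0},{"translation":[0,0.206,0.3],"spin":0}]'
python3 to.py 498 -4.5 31 -2.6
python3 - <<'E'
from h import *
s=dict(np.load("pics/s1.npz")); c=s["color"]; hsv=cv2.cvtColor(c,cv2.COLOR_RGB2HSV)
H,S,V=[hsv[...,i].astype(int) for i in range(3)]
f=lambda a:np.array(a)/3+[190,130]
print("blade fr/l, fr/r, rear/l",np.round(1000*ray(s,f([[278,297],[317,325],[385,280]]),.0025)[:,:2]))
rect(s,win(310,345,182,210)&(S>120)&(H<15),.055,"handle")
print("rail ends L/R near,far",np.round(1000*ray(s,f([[518,357],[434,418],[598,411],[513,479]]),.06)[:,:2]))
rect(s,win(215,268,170,212)&(H>40)&(H<90)&(S>70),.054,"board")
E
```

```text
clock: 2.15
tool_pos: [0.4955, -0.0044, 0.0986]
orientation: [179.9, 0.3, -2.7]
force: [0.3, 0.2, -0.2]
opening: 0.0598
units [ 0.012 -0.001  0.27 ] spin -0.003 mm [ 2.9 -0.2 67.6] pos [495.5  -4.4  98.6] [179.85   0.34  -2.68] F [ 0.3  0.2 -0.2] t 2.15
blade fr/l, fr/r, rear/l [[635. -38.]
 [637.  20.]
 [544.  27.]]
handle n 176 rect c [475.7   0.6] size [ 27.3 109.9] ang 88.3 mean [4.775e+02 4.000e-01] main axis 0.8
rail ends L/R near,far [[585. 230.]
 [691. 221.]
 [590. 322.]
 [697. 313.]]
board n 448 rect c [ 642.7 -218.9] size [ 89.6 114.6] ang 2.3 mean [ 637.  -215.3] main axis 74.3
```

Both views agree within about 3 mm. I'll descend and grip.

```bash

python3 -m jog '[{"translation":[0.01,0,0.1],"spin":0},{"translation":[0.01,0,0.2],"spin":0},{"translation":[0.01,0,0.25],"spin":0},{"translation":[0.01,0,0.27],"spin":0},{"translation":[0.01,0,0.27],"spin":0}]'
python3 -m jog '[{"translation":[0,0,0],"spin":0},{"translation":[0,0,0],"spin":0},{"translation":[0,0,0],"spin":0},{"translation":[0,0,0],"spin":0},{"translation":[0,0,0],"spin":0},{"translation":[0,0,0],"spin":0},{"translation":[0,0,0],"spin":0},{"translation":[0,0,0],"spin":0}]' 5
python3 -m jog '[{"translation":[0,0,-0.06],"spin":0},{"translation":[0,0,-0.12],"spin":0},{"translation":[0,0,-0.2],"spin":0},{"translation":[0,0,-0.25],"spin":0},{"translation":[0,0,-0.25],"spin":0}]' 
python3 - <<'E'
from plant import ctrl
from h import *
s=ctrl.snapshot("scene"); np.savez("pics/s2.npz",**s)
cv2.imwrite("pics/s2.png",cv2.resize(s["color"][140:270,240:400],None,fx=4,fy=4)[...,::-1])
s=ctrl.snapshot("top"); np.savez("pics/t2.npz",**s); W=world(s)
print(np.round(1000*W[165:200:3,321],1))
E
python3 to.py 430 -205 76 -4.2
```

```text
clock: 2.57
tool_pos: [0.4979, -0.0034, 0.0311]
orientation: [179.8, 0.4, -2.6]
force: [0.0, 1.2, 0.5]
opening: 0.0599
clock: 3.23
tool_pos: [0.498, -0.0034, 0.0313]
orientation: [179.8, 0.3, -2.6]
force: [-1.3, 0.3, 1.7]
opening: 0.0179
clock: 3.65
tool_pos: [0.4998, -0.0029, 0.0961]
orientation: [179.9, 0.1, -2.6]
force: [0.3, -0.0, -1.3]
opening: 0.0181
[[ 6.4980e+02 -9.1000e+00  2.3000e+00]
 [ 6.2900e+02 -8.0000e+00  6.1300e+01]
 [ 5.4790e+02 -9.0000e-01  5.3670e+02]
 [ 5.4050e+02 -7.0000e-01  5.3350e+02]
 [ 5.3270e+02 -5.0000e-01  5.3360e+02]
 [ 5.2460e+02 -2.0000e-01  5.3580e+02]
 [ 5.1650e+02  0.0000e+00  5.3800e+02]
 [ 5.0850e+02  3.0000e-01  5.3960e+02]
 [ 5.0110e+02  4.0000e-01  5.3690e+02]
 [ 3.8750e+02  1.4700e+01  1.6283e+03]
 [ 4.8570e+02  8.0000e-01  5.3470e+02]
 [ 4.7780e+02  1.1000e+00  5.3590e+02]]
units [-0.236  0.818  0.074] spin 0.054 mm [-58.9 204.6  18.5] pos [498.2  -3.3  93.7] [179.86   0.33  -2.59] F [ 0.7  0.  -2.2] t 3.75
```

View pics/s2.png

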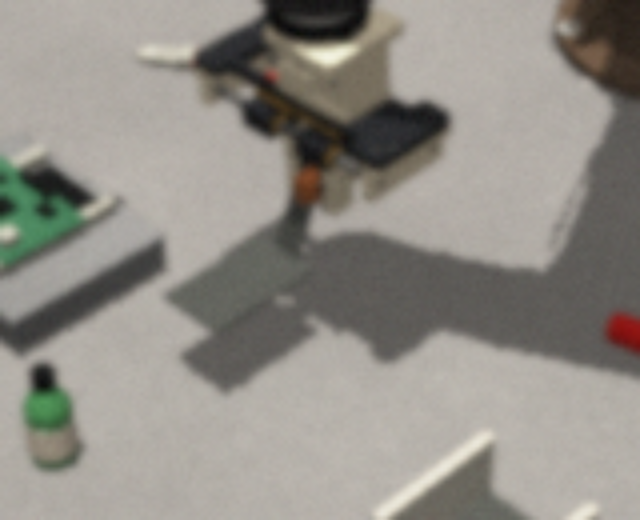

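Gripped and lifted, with the blade roughly level at (240,275) in the crop. Next I fit the blade's tilt from depth and move to the slot entrance.

```bash
cat > blade.py <<'E'
import sys
from h import *
s=dict(np.load(sys.argv[1])); W=world(s)*1000; a=list(map(int,sys.argv[2:8])) # x0 x1 y0 y1 z0 z1
c=s["color"].astype(int); dark=(c.max(2)<125)&(np.ptp(c,axis=2)<30)
m=dark&(W[...,0]>a[0])&(W[...,0]<a[1])&(W[...,1]>a[2])&(W[...,1]<a[3])&(W[...,2]>a[4])&(W[...,2]<a[5])
P=W[m]; A=np.c_[P[:,:2]-P[:,:2].mean(0),np.ones(len(P))]; k=np.linalg.lstsq(A,P[:,2],rcond=None)[0]
print("n",len(P),"mean",P.mean(0).round(1),"min",P.min(0).round(),"max",P.max(0).round(),"slope deg x,y",np.degrees(k[:2]).round(2))
print(cv2.minAreaRect(P[:,:2].astype(np.float32)))
E
python3 blade.py pics/s2.npz 545 655 -50 35 50 80
python3 -m jog '[{"translation":[-0.08,0.08,0],"spin":0.054},{"translation":[-0.16,0.2,0],"spin":0.054},{"translation":[-0.24,0.32,0],"spin":0.054},{"translation":[-0.284,0.44,0],"spin":0.054},{"translation":[-0.284,0.56,0],"spin":0.054},{"translation":[-0.284,0.68,0],"spin":0.054},{"translation":[-0.284,0.76,0],"spin":0.054},{"translation":[-0.284,0.813,0],"spin":0.054},{"translation":[-0.284,0.813,0],"spin":0.054},{"translation":[-0.284,0.813,0],"spin":0.054}]'
python3 - <<'E'
from plant import ctrl
from h import *
s=ctrl.snapshot("scene"); np.savez("pics/s3.npz",**s)
s=ctrl.snapshot("top"); np.savez("pics/t3.npz",**s)
cv2.imwrite("pics/t3.png",cv2.resize(s["color"][130:230,320:450],None,fx=5,fy=5)[...,::-1])
E
python3 blade.py pics/s3.npz 455 570 -250 -170 50 80;python3 blade.py pics/t3.npz 455 570 -250 -170 50 80
python3 to.py 418 -203.3 76 -4.2
```

```text
n 413 mean [592.   -6.5  65.7] min [545. -41.  59.] max [642.  26.  70.] slope deg x,y [0.08 0.34]
((592.55712890625, -7.202762603759766), (62.75376510620117, 96.02350616455078), 86.9205322265625)
clock: 4.58
tool_pos: [0.417, -0.2035, 0.0933]
orientation: [179.9, 0.5, -4.3]
force: [-0.1, 0.3, -1.0]
opening: 0.0175
n 324 mean [ 504.1 -208.9   62.6] min [ 455. -242.   56.] max [ 557. -176.   78.] slope deg x,y [-0.82  0.66]
((505.51361083984375, -208.9522705078125), (63.42795181274414, 100.72020721435547), 87.2997817993164)
n 249 mean [ 527.1 -210.1   63.6] min [ 500. -242.   52.] max [ 557. -181.   76.] slope deg x,y [-0.34 -0.55]
((527.975341796875, -211.49700927734375), (59.9797477722168, 56.511009216308594), 87.86437225341797)
units [0.003 0.002 0.071] spin -0.001 mm [ 0.7  0.5 17.8] pos [ 417.5 -202.7   93.8] [179.86   0.41  -4.23] F [ 0.1  0.8 -1.4] t 4.68
```

View pics/t3.png

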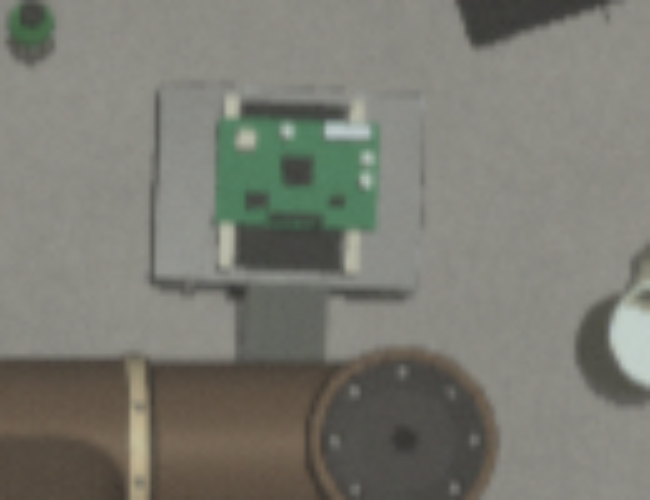

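The blade is level and sits in front of the slot. It spans crop columns 236-328, and the ledges are at about 227 and 352. I check the lateral offset with rays.

```bash
python3 - <<'E'
from h import *
s=dict(np.load("pics/t3.npz")); f=lambda a:np.array(a)/5+[320-.4,130-.4]
print("blade L/R near",(1000*ray(s,f([[236,345],[328,345]]),.066)).round(1),"far",(1000*ray(s,f([[237,295],[328,295]]),.066)).round(1))
print("ledges near/far",(1000*ray(s,f([[219,255],[234,255],[345,255],[360,255],[225,105],[240,105],[349,105],[364,105]]),.052)).round(1))
c=s["color"]; hsv=cv2.cvtColor(c,cv2.COLOR_RGB2HSV); H,S,V=[hsv[...,i].astype(int) for i in range(3)]
rect(s,win(355,402,145,185)&(H>40)&(H<90)&(S>70),.0544,"board")
print("board corners",(1000*ray(s,f([[216,223],[376,231],[220,118],[379,122]]),.0544)).round(1))
W=world(s); c=s["color"].astype(int)
for v in (187,190,193,196):
    g=c[v,360:392].sum(1); print(v,g)
E
```

```text
blade L/R near [[ 510.  -173.2   66. ]
 [ 508.1 -240.6   66. ]] far [[ 546.9 -175.2   66. ]
 [ 545.1 -242.1   66. ]]
ledges near/far [[ 578.6 -164.6   52. ]
 [ 578.3 -175.8   52. ]
 [ 576.1 -258.2   52. ]
 [ 575.7 -269.3   52. ]
 [ 691.6 -173.2   52. ]
 [ 691.3 -184.4   52. ]
 [ 688.9 -265.7   52. ]
 [ 688.6 -276.9   52. ]]
board n 437 rect c [ 637.6 -222.7] size [115.2  79. ] ang 87.6 mean [ 635.9 -220.3] main axis 78.9
board corners [[ 602.4 -163.    54.4]
 [ 593.1 -281.5   54.4]
 [ 681.4 -168.8   54.4]
 [ 675.  -287.1   54.4]]
187 [272 263 263 260 251 224 181 200 211 254 306 304 295 305 312 304 303 300
 305 306 303 308 325 318 329 319 307 314 314 329 329 321]
190 [421 417 407 406 407 362 345 263 259 278 299 295 298 284 294 296 288 291
 296 297 286 296 291 292 296 349 403 420 405 364 355 354]
193 [416 419 422 420 418 419 398 301 274 282 295 298 292 286 294 298 294 292
 289 294 292 293 294 293 296 356 406 418 417 419 416 417]
196 [414 417 418 413 426 421 405 286 267 291 300 296 293 292 290 292 297 291
 293 289 291 291 300 287 305 380 411 426 410 420 422 414]
```

The blade sits about 3 mm left of the slot line. I'll correct that, lower to slot height, then insert in two halves.

```bash

python3 -m jog '[{"translation":[0,0.013,0.03],"spin":0},{"translation":[0,0.013,0.06],"spin":0},{"translation":[0,0.013,0.071],"spin":0},{"translation":[0,0.013,0.071],"spin":0},{"translation":[0,0.013,0.071],"spin":0}]'
python3 to.py 418 -206 76 -4.2
python3 -m jog '[{"translation":[0.03,0,0],"spin":0},{"translation":[0.07,0,0],"spin":0},{"translation":[0.11,0,0],"spin":0},{"translation":[0.15,0,0],"spin":0},{"translation":[0.18,0,0],"spin":0},{"translation":[0.2,0,0],"spin":0},{"translation":[0.2,0,0],"spin":0},{"translation":[0.2,0,0],"spin":0}]'
python3 to.py 548 -215.5 76 -4.2
python3 - <<'E'
from plant import ctrl
from h import *
s=ctrl.snapshot("scene"); np.savez("pics/s4.npz",**s)
cv2.imwrite("pics/s4.png",cv2.resize(s["color"][150:250,190:340],None,fx=5,fy=5,interpolation=cv2.INTER_CUBIC)[...,::-1])
E
```

```text
clock: 5.1
tool_pos: [0.4169, -0.2057, 0.0757]
orientation: [179.9, 0.5, -4.2]
force: [-0.1, 0.3, -1.7]
opening: 0.0179
units [ 0.004  0.001 -0.001] spin 0.0 mm [ 1.1  0.2 -0.3] pos [ 416.9 -205.7   75.7] [179.86   0.46  -4.19] F [-0.1  0.3 -1.7] t 5.1
clock: 5.77
tool_pos: [0.4667, -0.2093, 0.0749]
orientation: [179.9, 0.5, -4.2]
force: [-0.3, -0.5, -1.2]
opening: 0.0181
units [ 0.326  0.001 -0.007] spin -0.0 mm [81.6  0.2 -1.8] pos [ 466.7 -209.3   74.9] [179.86   0.51  -4.21] F [-0.3 -0.5 -1.2] t 5.77
```

View pics/s4.png

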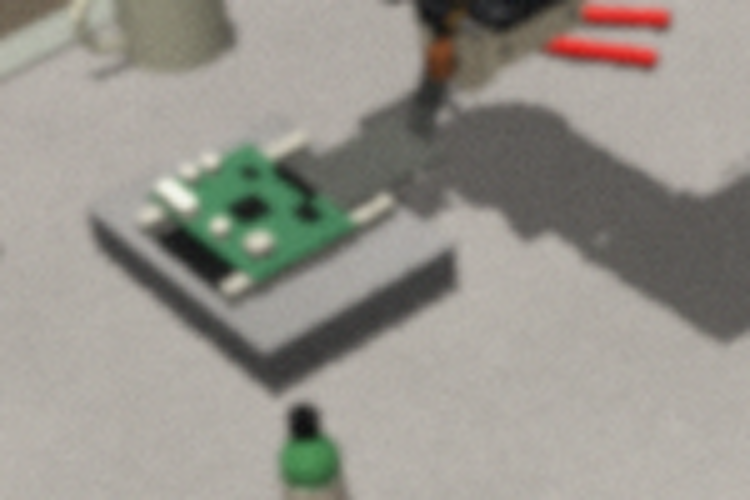

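The blade front is in the slot between the ledges (crop ~(320,180)), just short of the board. I continue the insertion.

```bash

python3 -m jog '[{"translation":[0.03,0,-0.003],"spin":0},{"translation":[0.06,0,-0.004],"spin":0},{"translation":[0.09,0,-0.005],"spin":0},{"translation":[0.12,0,-0.005],"spin":0},{"translation":[0.14,0,-0.005],"spin":0},{"translation":[0.14,0,-0.005],"spin":0}]'
python3 to.py 548 -215.5 75.5 -4.2
```

```text
clock: 6.32
tool_pos: [0.5026, -0.212, 0.0758]
orientation: [179.9, 0.5, -4.2]
force: [-0.4, -0.7, -1.8]
opening: 0.0178
units [ 0.182  0.001 -0.   ] spin 0.0 mm [45.5  0.2 -0.1] pos [ 502.6 -212.    75.8] [179.85   0.49  -4.19] F [-0.4 -0.7 -1.8] t 6.32
```

```bash

python3 -m jog '[{"translation":[0.03,0,0],"spin":0},{"translation":[0.06,0,0],"spin":0},{"translation":[0.1,0,0],"spin":0},{"translation":[0.13,0,0],"spin":0},{"translation":[0.16,0,0],"spin":0},{"translation":[0.182,0,0],"spin":0},{"translation":[0.182,0,0],"spin":0},{"translation":[0.182,0,0],"spin":0}]'
python3 to.py 548 -215.5 75.5 -4.2
python3 - <<'E'
from plant import ctrl
from h import *
s=ctrl.snapshot("scene"); np.savez("pics/s5.npz",**s); c=s["color"]; hsv=cv2.cvtColor(c,cv2.COLOR_RGB2HSV); H,S,V=[hsv[...,i].astype(int) for i in range(3)]
s0=dict(np.load("pics/s4.npz")); h0=cv2.cvtColor(s0["color"],cv2.COLOR_RGB2HSV).astype(int)
for q,h in ((s0,h0),(s,hsv.astype(int))): rect(q,win(215,268,170,212)&(h[...,0]>40)&(h[...,0]<90)&(h[...,1]>70),.054,"board")
E
```

```text
clock: 6.98
tool_pos: [0.548, -0.2153, 0.0751]
orientation: [179.9, 0.5, -4.2]
force: [0.2, -0.3, -1.7]
opening: 0.0176
units [ 0.     0.001 -0.002] spin 0.0 mm [ 0.   0.2 -0.4] pos [ 548.  -215.3   75.1] [179.86   0.52  -4.19] F [ 0.2 -0.3 -1.7] t 6.98
board n 432 rect c [ 643.3 -221.2] size [114.5  83.5] ang 88.1 mean [ 638.2 -215.9] main axis 73.8
board n 421 rect c [ 641.4 -222.1] size [116.5  79.6] ang 88.1 mean [ 636.4 -216.1] main axis 75.3
```

The board did not move and forces are low. I lift slowly.

```bash

python3 -m jog '[{"translation":[0,0,-0.008],"spin":0},{"translation":[0,0,-0.016],"spin":0},{"translation":[0,0,-0.024],"spin":0},{"translation":[0,0,-0.034],"spin":0},{"translation":[0,0,-0.046],"spin":0},{"translation":[0,0,-0.06],"spin":0},{"translation":[0,0,-0.075],"spin":0},{"translation":[0,0,-0.09],"spin":0},{"translation":[0,0,-0.1],"spin":0},{"translation":[0,0,-0.108],"spin":0},{"translation":[0,0,-0.112],"spin":0},{"translation":[0,0,-0.112],"spin":0}]'
python3 to.py 548 -215.5 130 -4.2
python3 - <<'E'
from plant import ctrl
from h import *
for n in("scene","top"):
    s=ctrl.snapshot(n); np.savez(f"pics/{n}6.npz",**s)
    c=s["color"]; h=cv2.cvtColor(c,cv2.COLOR_RGB2HSV).astype(int); W=world(s)*1000
    w=win(205,275,145,212) if n=="scene" else win(350,405,140,187)
    m=w&(h[...,0]>40)&(h[...,0]<90)&(h[...,1]>70); P=W[m]
    A=np.c_[P[:,:2]-P[:,:2].mean(0),np.ones(len(P))]; k=np.linalg.lstsq(A,P[:,2],rcond=None)[0]
    print(n,"z med",np.median(P[:,2]),"slope deg",np.degrees(k[:2]).round(1)); rect(s,m,np.median(P[:,2])/1000,"board")
    if n=="scene": cv2.imwrite("pics/s6.png",cv2.resize(c[130:250,190:340],None,fx=5,fy=5,interpolation=cv2.INTER_CUBIC)[...,::-1])
E
```

```text
clock: 8.03
tool_pos: [0.548, -0.2152, 0.1034]
orientation: [179.9, 0.5, -4.2]
force: [-0.8, 0.2, -1.9]
opening: 0.0176
units [-0.001  0.001 -0.106] spin -0.0 mm [ -0.2   0.3 -26.6] pos [ 548.  -215.2  103.4] [179.86   0.51  -4.2 ] F [-0.8  0.2 -1.9] t 8.03
scene z med 74.58308202501846 slope deg [30.9 23.9]
board n 459 rect c [ 641.2 -222.1] size [119.9  90.1] ang 85.6 mean [ 636.4 -213.4] main axis 72.1
top z med nan slope deg [0. 0.]<stdin>:8: RuntimeWarning: Mean of empty slice.
  ret = um.true_divide(
  return _methods._mean(a, axis=axis, dtype=dtype,
  ret = ret.dtype.type(ret / rcount)
Traceback (most recent call last):
  File "h.py", line 11, in rect
    n,l,st,_=cv2.connectedComponentsWithStats(m.astype(np.uint8)); k=1+np.argmax(st[1:,4])
                                                                       ~~~~~~~~~^^^^^^^^^^
ValueError: attempt to get argmax of an empty sequence
```

View pics/s6.png

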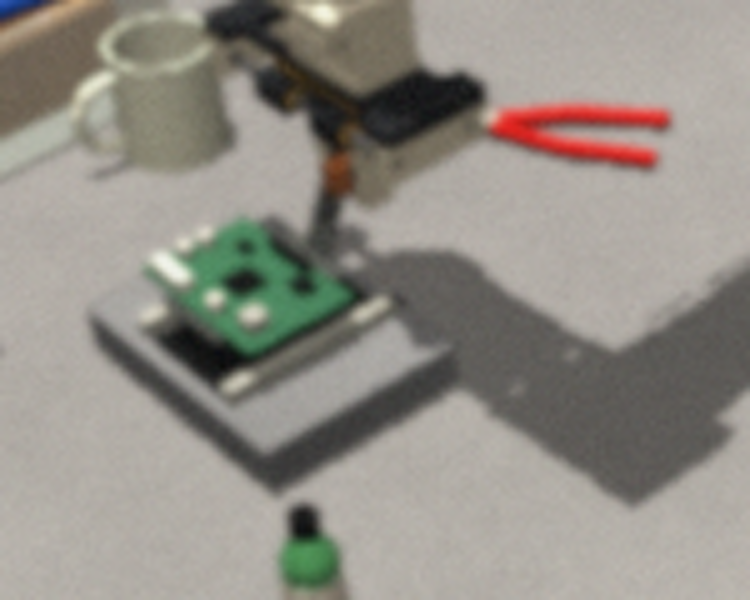

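The board is up and level on the blade. I carry it towards the stand with gentle ramps.

```bash

python3 -m jog '[{"translation":[-0.001,-0.014,-0.006],"spin":0},{"translation":[-0.003,-0.04,-0.015],"spin":0},{"translation":[-0.006,-0.08,-0.025],"spin":0},{"translation":[-0.01,-0.14,-0.035],"spin":0},{"translation":[-0.015,-0.21,-0.04],"spin":0},{"translation":[-0.021,-0.29,-0.04],"spin":0},{"translation":[-0.027,-0.37,-0.04],"spin":0},{"translation":[-0.032,-0.45,-0.04],"spin":0},{"translation":[-0.037,-0.52,-0.04],"spin":0},{"translation":[-0.042,-0.58,-0.04],"spin":0},{"translation":[-0.045,-0.62,-0.04],"spin":0},{"translation":[-0.046,-0.64,-0.04],"spin":0}]'
python3 -m jog '[{"translation":[-0.001,-0.014,0],"spin":0},{"translation":[-0.003,-0.04,0],"spin":0},{"translation":[-0.006,-0.08,0],"spin":0},{"translation":[-0.01,-0.14,0],"spin":0},{"translation":[-0.015,-0.21,0],"spin":0},{"translation":[-0.021,-0.29,0],"spin":0},{"translation":[-0.027,-0.37,0],"spin":0},{"translation":[-0.032,-0.45,0],"spin":0},{"translation":[-0.037,-0.52,0],"spin":0},{"translation":[-0.042,-0.58,0],"spin":0},{"translation":[-0.045,-0.62,0],"spin":0},{"translation":[-0.046,-0.64,0],"spin":0}]'
python3 to.py 549.5 276.8 113 -4.2
```

```text
clock: 9.13
tool_pos: [0.5482, -0.053, 0.1131]
orientation: [179.9, 0.5, -4.1]
force: [0.8, -0.6, -2.5]
opening: 0.0175
clock: 10.13
tool_pos: [0.5482, 0.1087, 0.1128]
orientation: [179.9, 0.5, -4.1]
force: [0.0, -0.5, -2.0]
opening: 0.0178
units [-0.043 -0.671 -0.002] spin 0.004 mm [ -10.7 -167.8   -0.4] pos [548.2 108.7 112.8] [179.89   0.5   -4.07] F [ 0.  -0.5 -2. ] t 10.13
```

```bash

python3 -m jog '[{"translation":[-0.001,-0.014,0],"spin":0},{"translation":[-0.003,-0.04,0],"spin":0},{"translation":[-0.006,-0.08,0],"spin":0},{"translation":[-0.01,-0.14,0],"spin":0},{"translation":[-0.015,-0.21,0],"spin":0},{"translation":[-0.021,-0.29,0],"spin":0},{"translation":[-0.027,-0.38,0],"spin":0},{"translation":[-0.032,-0.47,0],"spin":0},{"translation":[-0.037,-0.55,0],"spin":0},{"translation":[-0.042,-0.61,0],"spin":0},{"translation":[-0.043,-0.65,0],"spin":0},{"translation":[-0.043,-0.67,0],"spin":0}]'
python3 -m jog '[{"translation":[0,0,0],"spin":0},{"translation":[0,0,0],"spin":0}]'
python3 to.py 549.5 276.8 113 -4.2
python3 - <<'E'
from plant import ctrl
from h import *
s=ctrl.snapshot("scene"); np.savez(f"pics/s7.npz",**s)
c=s["color"]; h=cv2.cvtColor(c,cv2.COLOR_RGB2HSV).astype(int); W=world(s)*1000
m=win(315,410,225,305)&(h[...,0]>40)&(h[...,0]<90)&(h[...,1]>70); P=W[m]
print(np.median(P[:,2])); 
for z in(.084,.0865):rect(s,m,z,"board")
cv2.imwrite("pics/s7.png",cv2.resize(c[200:320,300:450],None,fx=5,fy=5,interpolation=cv2.INTER_CUBIC)[...,::-1])
s=ctrl.snapshot("top"); c=s["color"]; np.savez(f"pics/t7.npz",**s); h=cv2.cvtColor(c,cv2.COLOR_RGB2HSV).astype(int)
m=win(225,275,145,192)&(h[...,0]>40)&(h[...,0]<90)&(h[...,1]>70); print("top green",m.sum())
E
```

```text
clock: 11.13
tool_pos: [0.5494, 0.278, 0.1124]
orientation: [179.9, 0.5, -4.0]
force: [0.5, -0.9, -2.4]
opening: 0.018
clock: 11.3
tool_pos: [0.5492, 0.2778, 0.1122]
orientation: [179.9, 0.5, -4.0]
force: [0.6, -0.7, -1.2]
opening: 0.0178
units [ 0.002  0.004 -0.003] spin 0.006 mm [ 0.4  1.  -0.8] pos [549.2 277.8 112.2] [179.86   0.53  -4.01] F [ 0.6 -0.7 -1.2] t 11.3
83.94015136315267
board n 763 rect c [641.8 269.3] size [115.9  82.9] ang 87.9 mean [637.1 276.7] main axis 73.1
board n 763 rect c [643.6 270.7] size [115.6  82.7] ang 87.9 mean [639. 278.] main axis 73.1
top green 357
```

View pics/s7.png

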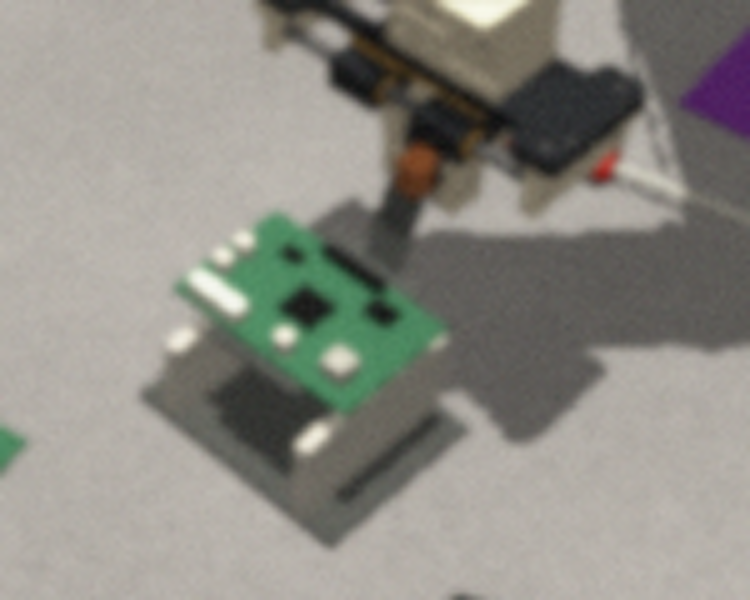

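The board is level above the stand, centred within about 3 mm, with the rail ends visible at crop (180,342) and (312,437). I lower gently.

```bash

python3 -m jog '[{"translation":[0,0,0.012],"spin":0},{"translation":[0,0,0.03],"spin":0},{"translation":[0,0,0.046],"spin":0},{"translation":[0,0,0.058],"spin":0},{"translation":[0,0,0.066],"spin":0},{"translation":[0,0,0.073],"spin":0},{"translation":[0,0,0.08],"spin":0},{"translation":[0,0,0.087],"spin":0},{"translation":[0,0,0.094],"spin":0},{"translation":[0,0,0.102],"spin":0},{"translation":[0,0,0.112],"spin":0},{"translation":[0,0,0.12],"spin":0}]'
python3 -m jog '[{"translation":[0,0,0],"spin":0},{"translation":[0,0,0],"spin":0},{"translation":[0,0,0],"spin":0}]'
python3 to.py 549.5 277.8 82 -4.2
cat > look.py <<'E'
import sys
from plant import ctrl
from h import *
n=sys.argv[1]; s=ctrl.snapshot("scene"); np.savez(f"pics/s{n}.npz",**s)
c=s["color"]; h=cv2.cvtColor(c,cv2.COLOR_RGB2HSV).astype(int); W=world(s)*1000
m=win(315,410,225,305)&(h[...,0]>40)&(h[...,0]<90)&(h[...,1]>70); P=W[m]
print("board z",np.median(P[:,2])); rect(s,m,.0624,"board")
cv2.imwrite(f"pics/s{n}.png",cv2.resize(c[180:320,290:450],None,fx=5,fy=5,interpolation=cv2.INTER_CUBIC)[:600,:,::-1])
E
python3 look.py 8
```

```text
clock: 12.4
tool_pos: [0.549, 0.2772, 0.0822]
orientation: [179.9, 0.5, -4.0]
force: [-0.6, -1.2, -0.2]
opening: 0.0176
clock: 12.65
tool_pos: [0.5491, 0.2773, 0.0823]
orientation: [179.9, 0.5, -4.0]
force: [-0.6, 0.4, -1.7]
opening: 0.0175
units [ 0.002 -0.002  0.001] spin 0.005 mm [ 0.4 -0.6  0.3] pos [549.1 277.3  82.3] [179.88   0.51  -4.04] F [-0.6  0.4 -1.7] t 12.65
board z 61.11747460536414
board n 756 rect c [641.7 269. ] size [116.6  81. ] ang 86.4 mean [638.2 276.2] main axis 73.8
```

View pics/s8.png

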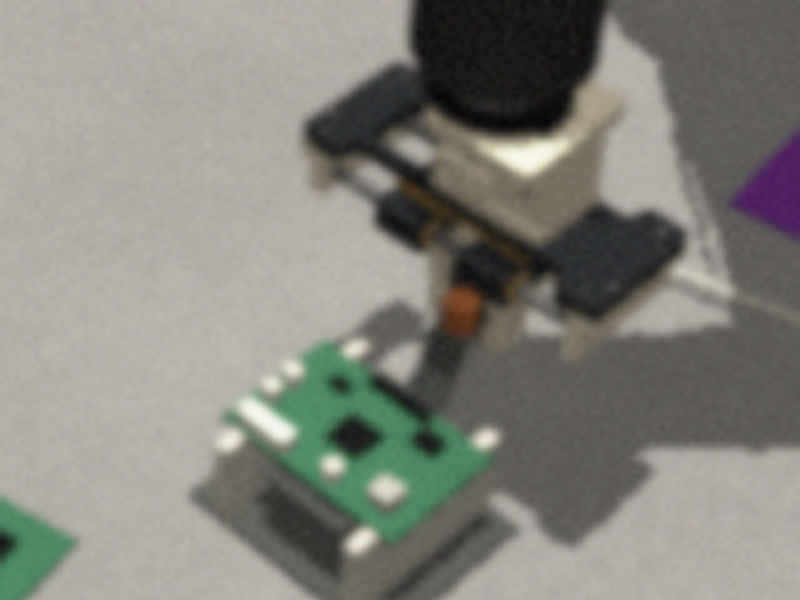

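The board rests on both rails (top at about 61-62 mm, centred) with the four rail ends visible beyond it. I draw the spatula straight out.

```bash

python3 -m jog '[{"translation":[-0.015,0,0],"spin":0},{"translation":[-0.045,0,0],"spin":0},{"translation":[-0.085,0,0.001],"spin":0},{"translation":[-0.135,0,0.002],"spin":0},{"translation":[-0.195,0,0.002],"spin":0},{"translation":[-0.255,0,0.003],"spin":0},{"translation":[-0.32,0,0.004],"spin":0},{"translation":[-0.39,0,0.004],"spin":0},{"translation":[-0.45,0,0.004],"spin":0},{"translation":[-0.5,0,0.004],"spin":0},{"translation":[-0.53,0,0.004],"spin":0},{"translation":[-0.54,0,0.004],"spin":0}]'
python3 look.py 9
python3 to.py 430 100 100 -4.2; python3 to.py 498 -3.4 100 -2.6
```

```text
clock: 13.7
tool_pos: [0.4131, 0.2869, 0.0829]
orientation: [179.9, 0.5, -4.0]
force: [1.1, -0.1, -1.6]
opening: 0.0181
board z 61.330103417682714
board n 744 rect c [643.1 269.1] size [116.6  79.7] ang 86.8 mean [639.1 276.3] main axis 73.3
units [ 0.117  0.742 -0.068] spin 0.007 mm [ 29.3 185.4 -17.1] pos [413.5 287.   82.9] [179.91   0.49  -3.98] F [-0.7 -1.2 -1.8] t 13.75
units [ 0.417  1.135 -0.07 ] spin -0.046 mm [104.3 283.9 -17.6] pos [413.5 287.   82.9] [179.91   0.49  -3.98] F [-0.7 -1.2 -1.8] t 13.75
```

The board stayed put. Next I take the spatula back to its original free spot.

```bash

python3 -m jog '[{"translation":[0.02,0.04,-0.02],"spin":0},{"translation":[0.03,0.1,-0.04],"spin":0},{"translation":[0.04,0.18,-0.06],"spin":0},{"translation":[0.06,0.28,-0.07],"spin":0},{"translation":[0.07,0.38,-0.07],"spin":0},{"translation":[0.08,0.48,-0.07],"spin":0},{"translation":[0.09,0.57,-0.07],"spin":0},{"translation":[0.1,0.65,-0.07],"spin":0},{"translation":[0.11,0.7,-0.07],"spin":0},{"translation":[0.117,0.74,-0.07],"spin":0},{"translation":[0.117,0.74,-0.07],"spin":0}]'
python3 to.py 498 -3.4 60 -2.6
```

```text
clock: 14.67
tool_pos: [0.43, 0.0981, 0.1006]
orientation: [179.9, 0.5, -4.1]
force: [-0.5, -0.1, -1.4]
opening: 0.0178
units [0.302 0.385 0.16 ] spin -0.051 mm [75.5 96.3 40.1] pos [430.   98.1 100.6] [179.9    0.5   -4.13] F [-0.5 -0.1 -1.4] t 14.67
```

```bash

python3 -m jog '[{"translation":[0.03,0.04,0],"spin":0},{"translation":[0.08,0.1,0.03],"spin":-0.05},{"translation":[0.14,0.18,0.06],"spin":-0.05},{"translation":[0.2,0.26,0.1],"spin":-0.05},{"translation":[0.25,0.32,0.13],"spin":-0.05},{"translation":[0.29,0.37,0.15],"spin":-0.05},{"translation":[0.302,0.385,0.16],"spin":-0.05},{"translation":[0.302,0.385,0.16],"spin":-0.05}]'
python3 to.py 498 -3.4 31.8 -2.6
python3 -m jog '[{"translation":[0,0,0.03],"spin":0},{"translation":[0,0,0.055],"spin":0},{"translation":[0,0,0.075],"spin":0},{"translation":[0,0,0.088],"spin":0},{"translation":[0,0,0.098],"spin":0},{"translation":[0,0,0.106],"spin":0},{"translation":[0,0,0.11],"spin":0},{"translation":[0,0,0.112],"spin":0},{"translation":[0,0,0.112],"spin":0}]'
python3 to.py 498 -3.4 31.3 -2.6
```

```text
clock: 15.33
tool_pos: [0.4982, -0.0043, 0.0594]
orientation: [179.9, 0.6, -2.7]
force: [-0.0, -0.0, -1.4]
opening: 0.0179
units [ 0.    -0.004  0.11 ] spin -0.005 mm [ 0.1 -1.  27.6] pos [498.2  -4.3  59.4] [179.88   0.58  -2.74] F [-0.  -0.  -1.4] t 15.33
clock: 16.08
tool_pos: [0.4981, -0.0042, 0.0316]
orientation: [179.9, 0.6, -2.7]
force: [-0.8, -0.0, 1.2]
opening: 0.0179
units [-0.    -0.003  0.001] spin -0.005 mm [-0.1 -0.8  0.3] pos [498.1  -4.2  31.6] [179.89   0.55  -2.74] F [-0.8 -0.   1.2] t 16.08
```

The vertical force has turned positive, so the blade is touching the bench. I open and rise.

```bash

python3 -m jog '[{"translation":[0,0,0],"spin":0},{"translation":[0,0,0],"spin":0},{"translation":[0,0,0],"spin":0},{"translation":[0,0,0],"spin":0},{"translation":[0,0,0],"spin":0},{"translation":[0,0,0],"spin":0},{"translation":[0,0,0],"spin":0}]' 60
python3 -m jog '[{"translation":[0,0,-0.05],"spin":0},{"translation":[0,0,-0.12],"spin":0},{"translation":[0,0,-0.22],"spin":0},{"translation":[0,0,-0.35],"spin":0},{"translation":[0,0,-0.5],"spin":0},{"translation":[0,0,-0.5],"spin":0},{"translation":[-0.2,0,-0.6],"spin":0},{"translation":[-0.3,0,-0.6],"spin":0},{"translation":[-0.3,0,-0.6],"spin":0},{"translation":[-0.3,0,-0.6],"spin":0}]'
python3 look.py 10
python3 blade.py pics/s10.npz 540 640 -45 30 -8 15
python3 - <<'E'
import numpy as np,cv2
c=np.load("pics/s10.npz")["color"]
cv2.imwrite("pics/f.png",cv2.resize(c[100:320,120:530],None,fx=1.95,fy=1.95,interpolation=cv2.INTER_CUBIC)[...,::-1])
E
```

```text
clock: 16.67
tool_pos: [0.4981, -0.0042, 0.0316]
orientation: [179.9, 0.5, -2.7]
force: [0.8, -0.4, 0.2]
opening: 0.0574
clock: 17.5
tool_pos: [0.4237, -0.0003, 0.1831]
orientation: [180.0, 0.4, -2.7]
force: [0.4, -0.6, 0.9]
opening: 0.0598
board z 60.998341501066065
board n 750 rect c [643.2 269. ] size [116.9  80.1] ang 86.2 mean [639.  276.6] main axis 73.7
n 412 mean [589.6  -7.8   0.8] min [540. -40.  -6.] max [637.  23.  10.] slope deg x,y [-0.17  0.65]
((588.38037109375, -8.327728271484375), (61.62938690185547, 97.10917663574219), 88.21752166748047)
```

View pics/f.png

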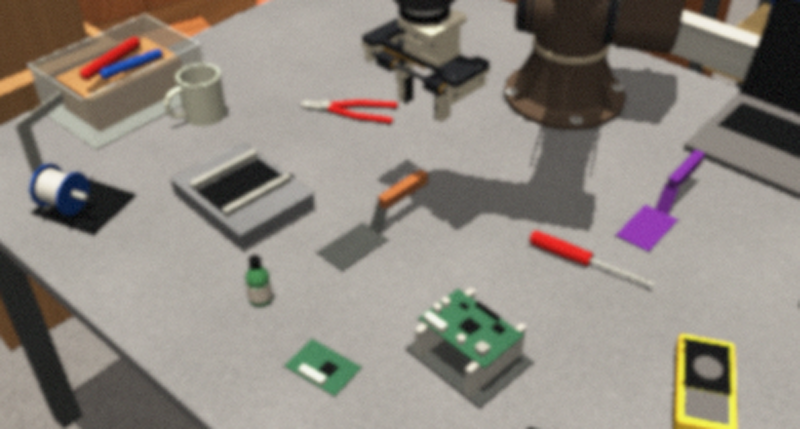

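The board is across both rails at (470,325). The spatula lies flat on its blade at (352,245), away from the stand and preheater, and the other things look unmoved. I hand in.

```bash
python3 -c "
from plant import ctrl
print(ctrl.close_job())"
```

```text
the job is handed in; nothing more can be done
None
```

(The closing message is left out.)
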